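# Free the sprung safety hook of a solvent locker and open its door

### The job

Open the little yellow solvent locker on the bench. Draw its door out gently by the black grip until the safety hook inside catches it, then reach down with closed fingers through the gap behind the door, press the red hook down lightly until you feel its stop (it is plastic and snaps if you lean on it) and keep it down while easing the door out past the striker. Swing the door wide open, at least 70 degrees, and leave it standing so, without disturbing the things lying around.

Things in the scene. Friction and masses are not known exactly. Their poses are not given: they have to be found in the camera images.
- locker: small yellow sheet-steel solvent locker fixed on the bench, 100 deep x 220 wide x 200 mm high; origin at the centre of its underside, x from front to back, y to its left, z up. Its whole front is a door on an upright pin at its left front edge. A tin and a filter stand inside. The front edge of its 4 mm roof lies 50 mm in front of the origin, 200 mm up.
- locker_door (a joint): door angle, rad: 0 shut (starts at 0 to 0.05), grows as its right edge swings out to the robot, stop at 1.75. Panel 14 mm thick, 217 wide, upper edge at z = 0.198. The hinge rubs (0.15 N m), so the door stays where it is left. The hook catches it at about 0.225; the gap between its inner face and the roof's edge is then 38 mm wide over the hook. Past 0.36 the hook is free of the bar.
- door_hinge (a point): point on the axis of the door's hinge pin at z = 0.198; the pin runs straight down through the middle of the panel's thickness, 58 mm in front of the locker's origin and 110 mm to its left. Its axes turn with the door: -y along the panel away from the pin, x out of the door's inner face, z up.
- door_grip (a point): middle of the top of the black pull grip outside the door near its free edge, z = 0.192: an upright blade from z = 0.150 up, 12 mm thick across its flat sides (they face along the door), standing 48 mm out, with a 16 mm round bead along its outer end. The point lies 192 mm from the pin and 28 mm out from the door's outer face. Axes turn with the door.
- above_hook (a point): point on the door's inner upper edge, z = 0.198, 165 mm from the pin, 7 mm inward of the pin's plane, in line with the thumb pad of the red plastic hook on the door's inside. Axes turn with the door: x out of its inner face into the locker, y to the pin, z up. The pad is 20 mm wide with a round crown (radius 6 mm) running along this x from 6 to 36 mm behind the face.
- press_line (a point): point 19 mm behind above_hook, mid-gap, straight above the middle of the pad. The hook was screwed on by hand through slots, so the crown's height is not measured: 8 to 28 mm below this point. Its spring resists with 3 N at first, rising to 6.5 N at 11 mm, on a hard stop. Only right down on it does it surely clear the striker; keep it down till the door is past 0.36 rad. It springs back. It bears 15 N at most.
- striker: upright steel flat bar inside the locker, 3 x 5 x 176 mm, fixed, 20 mm behind the front edge and 140 mm right of the hinge pin; origin at its foot. The hook's nose catches behind it when the door is drawn out; hook and bar must not be loaded with more than 45 N (about 30 N of pull at the grip). Not to be touched.
- tape_roll: roll of black tape, 89 mm across, 19 mm high, lying on the locker's roof near the hinge side; bystander, origin at the centre of its underside
- oil_filter: blue oil filter, 78 mm across, 86 mm high, standing on the bench left of the locker; bystander, origin at the centre of its underside
- ratchet: ratchet handle with a red grip, 36 x 203 x 36 mm, lying near the bench's front edge, left of the locker; bystander, origin under its middle
- bearing_1: ball bearing, 62 mm across, 16 mm high, on the bench left of the locker; bystander, origin at the centre of its underside
- bearing_0: ball bearing, 52 mm across, 16 mm high, on the bench at the left; bystander, origin at the centre of its underside
- piston: engine piston standing on its skirt, 82 mm across, 61 mm high, on the bench at the left; bystander, origin at the centre of its underside
- gear: spur gear, 82 mm across, 29 mm high, on the bench at the left; bystander, origin at the centre of its underside
- carburettor: carburettor body, 88 x 146 x 78 mm, on the bench in front of the engine at the left; bystander, origin under its middle

How it is judged:
By the outcome, as a careful person would: the job done as asked, in the order asked, and still so for the second after the job is handed in, with the robot touching nothing.
It also fails if it takes over 64 s, if anything falls off the work surface, if the arm or the gripper's body presses on something with over 40 N, if the wrist force passes 120 N, or if a joint passes its speed limit or range.

### The arm

A 6-joint arm with a two-finger parallel gripper is mounted at the origin on a cart in front of the work surface, level with it; the furniture and walls round the work are solid. World frame = base frame: x ahead of the robot, y to its left, z up, the work surface at z = 0. Lengths are in m, angles in rad, forces in N, time in s.
With the tool pointing down it reaches from about 0.3 to 0.875 m from the base axis. Payload 6.4 kg.
Tool frame: the origin (TCP) lies where the fingers leave the gripper's body, on its centre line; the fingertips stand 73 mm ahead of it and the grasp point (between the pads) lies 54 mm ahead of it; z points along the fingers, y is the line along which they close (so a half turn about z gives the same grasp; the last joint's range is limited). The gripper opens to 85 mm and grips with 20 to 120 N. Pads are 22 mm wide; open, the fingers measure 114 mm over their backs; the gripper's body (76 mm by 85 mm) begins 54 mm behind the grasp point. The pads swing forward as they close: fully open they stand 13 mm farther back than shut.
Start: joints at [-1.331, 0.181, 1.607, -0, 1.354, -0.206], TCP at [0.248, -0.519, 0.304] pointing down, gripper open.
Joint ranges: [-2.99, 2.99], [-0.89, 2.07], [0.3, 2.58], [-1.14, 4.28], [0, 2.63], [-3.12, 3.12]. Speed limits (rad/s): [2.57, 2.57, 3.01, 3.14, 3.14, 3.14].

### API

Orientations are given as a unit quaternion [w, x, y, z].
In Python, from bench import ctrl gives the robot as it stands.
- The arm moves only by the tool carry_out, never from a script. Its argument "steps" is one flat list of numbers, 7 for each row, row after row: the shift along the tool's x, y, z in m, then the turn, a rotation vector about the tool's x, y, z in rad, then the opening, from 0 (shut) to 1 (fully open). In form: [dx, dy, dz, wx, wy, wz, claw, dx, dy, dz, wx, wy, wz, claw, ...]. A call has 1 to 20 rows; each row is the pose to reach, as a shift and turn from the pose commanded when the call began, along the tool's axes at that moment; what a row does not reach only later rows make up. A row lasts 1/10 s, in which the tool goes at most 50 mm and 8.59 degrees, less where a joint would pass 70% of its speed; a pose out of reach is approached as far as the arm can. A call with a gripper value outside its range is refused whole. The fingers move at their own pace and stop on an object; the grip force is fixed at half the most. Time passes only in rows, so rows that repeat a pose let the fingers close. It gives the time, the measured TCP pose, the force, the opening and the grip force at its end, in the units of the state.
- ctrl.get_obs(): the state, without advancing time (a new reading comes with each control period).
- ctrl.camera(name): name is "side" or "top" or "wrist"; returns the picture (420x560x3 uint8, red, green, blue); there is no depth.
- ctrl.camera_params(name): a dict with "vertical_fov" (degrees; the focal length in pixels is half the picture's height over the tangent of half this angle, whatever the lens; pixels are square), "cx", "cy" (the principal point, pixels), "cam_to_world" (4x4, takes a point from camera to world coordinates); the wrist camera has in their place "hand_eye" (4x4, takes a point from camera to tool coordinates, whose origin is the TCP and whose axes are the flange's). Camera axes: x right, y down, z forward; pixel columns grow to the right and rows downward; lengths in m; the calibration is good to about 2 mm. A picture is of the moment at which its call begins: read the wrist's pose just before it. camera_params takes no time and is no camera call.
- ctrl.hand_in(): hands the job in; it is judged then, once.
The state is a dict: "time_s": time; "q": joint angles; "dq": joint speeds; "joint_efforts": joint torques, N m; "eef_pos": TCP position; "eef_rot": TCP orientation; "wrist_force": force on the tool from outside, world axes, zero at the start; "torque": the same for the moment, N m; "opening": opening from 0.0 (shut) to 1.0 (fully open); "grasp_force": force on a finger pad.
Only numpy, scipy, OpenCV 4.12 (cv2) and the standard library are available. Lean on these libraries where they do the work, as an engineer would, in place of code of your own. Each camera call takes 0.05 s, during which the arm holds its last target. There are 200 camera calls.

## Working session

There is one attempt and no reset: what is moved stays moved. The work goes in short steps, Python scripts to look and compute and a tool call to move; the robot and the scene stay as the last step left them, time stands still between calls to the robot, and variables do not carry over. Pictures are saved under pics/ and viewed, at most 10 in all, crops included, and the job is handed in when it is done.

Besides the shell and the picture viewer there is one more tool, called after "Call:" as name(argument=value, ...) on one line, values as JSON. carry_out: Moves the arm, as the interface text tells. Its arguments: {"type":"object","properties":{"steps":{"type":"array"}},"required":["steps"]}

```bash
mkdir -p pics
python3 - <<'E'
from bench import ctrl
import cv2,numpy as np
np.set_printoptions(precision=4,suppress=True)
for n in("side","top"):
    cv2.imwrite(f"pics/{n}0.png",ctrl.camera(n)[:,:,::-1]); print(n,ctrl.camera_params(n))
print(ctrl.camera_params("wrist")); print(ctrl.get_obs())
E
```

```text
side {'vertical_fov': 42.82700927975263, 'cx': 282.39205186500317, 'cy': 210.4012393366438, 'cam_to_world': array([[-0.9885, -0.0963,  0.1164,  0.3566],
       [-0.151 ,  0.6411, -0.7524,  1.1461],
       [-0.0022, -0.7614, -0.6483,  1.0911],
       [ 0.    ,  0.    ,  0.    ,  1.    ]])}
top {'vertical_fov': 53.238179705908045, 'cx': 277.2454319115663, 'cy': 208.62600113096397, 'cam_to_world': array([[-0.0268, -0.9866,  0.1608,  0.297 ],
       [-0.9994,  0.0228, -0.0266,  0.0697],
       [ 0.0226, -0.1614, -0.9866,  1.4922],
       [ 0.    ,  0.    ,  0.    ,  1.    ]])}
{'vertical_fov': 66.75662431310431, 'cx': 278.39363444924726, 'cy': 208.90360910318938, 'hand_eye': array([[ 0.0003, -0.9629, -0.2697,  0.0692],
       [ 1.    ,  0.0002,  0.0005, -0.0008],
       [-0.0004, -0.2697,  0.9629, -0.0694],
       [ 0.    ,  0.    ,  0.    ,  1.    ]])}
{'time_s': 0.1, 'q': array([-1.3313,  0.1815,  1.6079,  0.    ,  1.3538, -0.2063]), 'dq': array([ 0.    , -0.0016, -0.003 , -0.0002,  0.0002,  0.0002]), 'joint_efforts': array([ -0.0004, -44.5879, -35.2239,  -0.0004,   0.0041,  -0.    ]), 'eef_pos': array([ 0.2478, -0.5184,  0.3031]), 'eef_rot': array([-0.0008,  0.9753,  0.2211, -0.    ]), 'wrist_force': array([-0.1997, -0.3342,  0.2093]), 'torque': array([-0.0461,  0.0158,  0.0137]), 'grasp_force': 0.0, 'opening': 0.9966041849665093}
```

View pics/top0.png

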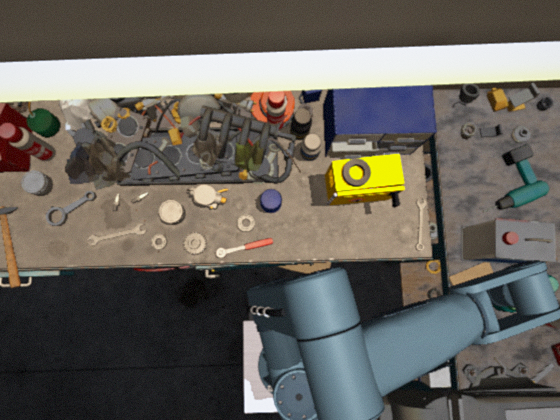

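View pics/side0.png

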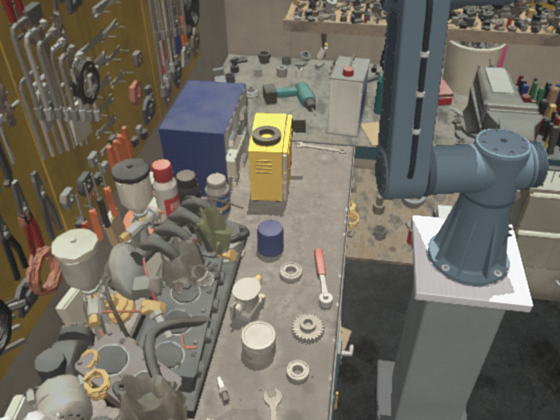

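The top view shows the yellow locker at about (328–405, 153–203), with the grip near (396,198) and the tape roll at (356,172). In the side view the roof is at about (250–293, 113–150). I'll enlarge both.

```bash
cat > h.py <<'E'
import numpy as np,cv2
from bench import ctrl
from scipy.spatial.transform import Rotation as R
np.set_printoptions(precision=4,suppress=True)
def rot(o): return R.from_quat(np.roll(o["eef_rot"],-1)).as_matrix()
def cam(n,o=None):
    p=ctrl.camera_params(n); f=210/np.tan(np.radians(p["vertical_fov"])/2)
    if n=="wrist":
        T=np.eye(4);T[:3,:3]=rot(o);T[:3,3]=o["eef_pos"];T=T@p["hand_eye"]
    else: T=p["cam_to_world"]
    return f,p["cx"],p["cy"],T
def onplane(c,uv,z):
    f,cx,cy,T=c; d=T[:3,:3]@[(uv[0]-cx)/f,(uv[1]-cy)/f,1]
    return T[:3,3]+d*(z-T[2,3])/d[2]
def proj(c,P):
    f,cx,cy,T=c; q=T[:3,:3].T@(np.asarray(P)-T[:3,3]); return np.array([f*q[0]/q[2]+cx,f*q[1]/q[2]+cy])
E
python3 - <<'E'
from h import *
a=cv2.imread("pics/top0.png");b=cv2.imread("pics/side0.png")
A=cv2.resize(a[140:220,315:425],None,fx=5,fy=5,interpolation=cv2.INTER_CUBIC)
cv2.imwrite("pics/tc.png",A)
B=cv2.resize(b[100:210,235:335],None,fx=5,fy=5,interpolation=cv2.INTER_CUBIC)
c=np.zeros((550,800,3),np.uint8)
cv2.imwrite("pics/sc.png",B)
for n,im in(("top",a),("side",b)):
    h=cv2.cvtColor(im,cv2.COLOR_BGR2HSV); m=cv2.inRange(h,(22,150,60),(35,255,255))
    ct=max(cv2.findContours(m,0,2)[0],key=lambda c:cv2.contourArea(c)); ap=cv2.approxPolyDP(ct,2.5,True)[:,0]
    print(n); 
    for p in ap: print(p,h[p[1],p[0]],onplane(cam(n),p,.2),onplane(cam(n),p,0))
E
```

```text
top
[399 154] [ 31 205 214] [ 0.6765 -0.3614  0.2   ] [ 0.7352 -0.4281  0.    ]
[359 158] [ 29 170 184] [ 0.6658 -0.2314  0.2   ] [ 0.7229 -0.278   0.    ]
[367 163] [ 31 205 203] [ 0.6488 -0.2561  0.2   ] [ 0.7032 -0.3066  0.    ]
[371 172] [ 30 255 222] [ 0.6189 -0.2671  0.2   ] [ 0.6688 -0.3193  0.    ]
[368 180] [ 30 226 221] [ 0.593  -0.2559  0.2   ] [ 0.6389 -0.3063  0.    ]
[360 186] [ 31 255 198] [ 0.5741 -0.2292  0.2   ] [ 0.617  -0.2755  0.    ]
[348 185] [ 26 255 222] [ 0.5782 -0.1912  0.2   ] [ 0.6217 -0.2316  0.    ]
[342 179] [ 26 255 223] [ 0.5981 -0.1732  0.2   ] [ 0.6447 -0.2108  0.    ]
[342 166] [ 26 255 217] [ 0.6406 -0.1754  0.2   ] [ 0.6937 -0.2133  0.    ]
[350 159] [ 30 175 159] [ 0.6631 -0.2023  0.2   ] [ 0.7198 -0.2444  0.    ]
[332 161] [ 28 190 219] [ 0.6577 -0.1442  0.2   ] [ 0.7135 -0.1773  0.    ]
[338 196] [ 25 255 153] [ 0.5435 -0.1577  0.2   ] [ 0.5816 -0.1929  0.    ]
[346 200] [ 22 255  93] [ 0.5301 -0.1823  0.2   ] [ 0.5662 -0.2213  0.    ]
[352 194] [ 28 255 195] [ 0.5489 -0.2023  0.2   ] [ 0.5879 -0.2444  0.    ]
[371 197] [ 22 255  99] [ 0.5379 -0.262   0.2   ] [ 0.5752 -0.3133  0.    ]
[374 193] [ 22 255 133] [ 0.5506 -0.2723  0.2   ] [ 0.5898 -0.3253  0.    ]
[379 195] [ 22 255 103] [ 0.5438 -0.2878  0.2   ] [ 0.582  -0.3432  0.    ]
[385 191] [ 28 255 190] [ 0.5562 -0.3078  0.2   ] [ 0.5964 -0.3662  0.    ]
[403 190] [ 24 154 189] [ 0.5582 -0.3654  0.2   ] [ 0.5986 -0.4328  0.    ]
side
[  6 368] [ 22 156  93] [0.9685 0.6493 0.2   ] [1.1058 0.5377 0.    ]
```

View pics/tc.png

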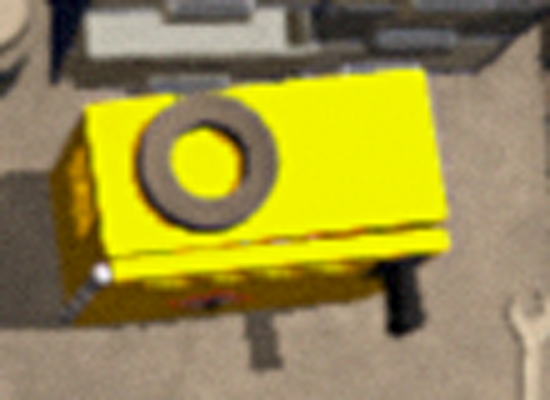

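View pics/sc.png

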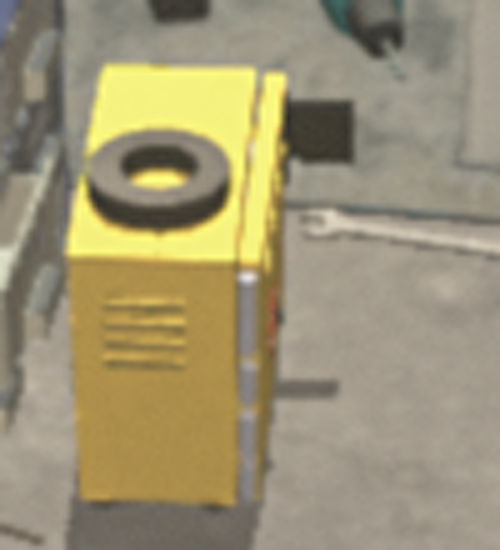

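The top crop shows roof corners at crop (85,105), (425,70), (447,218) and (103,255), the pin top at (103,272), and the grip top around (400,265)–(405,320). The side crop shows the roof corners at (103,65), (258,68), (238,260) and (67,260), and the door all but shut.

Run:
```python
from h import *
t=cam("top");s=cam("side")
T=lambda u,v,z:onplane(t,(315+u/5-.4,140+v/5-.4),z)
S=lambda u,v,z:onplane(s,(235+u/5-.4,100+v/5-.4),z)
print("top BL BR FR FL");C=np.array([T(*p,.2) for p in((85,105),(425,70),(447,218),(103,255))]);print(C)
print("side");D=np.array([S(*p,.2) for p in((67,260),(103,65),(258,68),(238,260))]);print(D)
for X in(C,D):
    BL,BR,FR,FL=X; print(np.linalg.norm(BL-BR),np.linalg.norm(FL-FR),np.linalg.norm(BL-FL),np.linalg.norm(BR-FR),"centre",X.mean(0),"yaw",np.arctan2(*(BL-BR+FL-FR)[:2])*-1)
print("pin",T(103,272,.198),S(247,272,.198))
print("door right top outer",T(447,250,.198),"inner",T(447,228,.198), S(287,73,.198),S(266,72,.198))
print("grip end",T(405,330,.192))
print("tape",T(207,160,.219))
```

```text
top BL BR FR FL
[[ 0.659  -0.1429  0.2   ]
 [ 0.6778 -0.3634  0.2   ]
 [ 0.5802 -0.3703  0.2   ]
 [ 0.561  -0.1497  0.2   ]]
side
[[ 0.6572 -0.1373  0.2   ]
 [ 0.6789 -0.3623  0.2   ]
 [ 0.5782 -0.3734  0.2   ]
 [ 0.5575 -0.1522  0.2   ]]
0.22129181822354746 0.22144491084910986 0.09821740976162428 0.09784497957767743 centre [ 0.6195 -0.2566  0.2   ] yaw 0.08566885170047281
0.22601716827587306 0.2221502877981132 0.1008034702656684 0.10138105193491138 centre [ 0.6179 -0.2563  0.2   ] yaw 0.09472893688463598
pin [ 0.5505 -0.1495  0.198 ] [ 0.5508 -0.1436  0.198 ]
door right top outer [ 0.5598 -0.3694  0.198 ] inner [ 0.5741 -0.3705  0.198 ] [ 0.559  -0.3733  0.198 ] [ 0.5728 -0.3725  0.198 ]
grip end [ 0.5099 -0.3407  0.192 ]
tape [ 0.6165 -0.2149  0.219 ]
```

```bash
cat >> h.py <<'E'
LY=0.088; LO=np.array([.619,-.2565])
ex=lambda a:np.array([np.cos(a),np.sin(a)]); ey=lambda a:np.array([-np.sin(a),np.cos(a)])
PIN=LO-.058*ex(LY)+.110*ey(LY)
def door(phi,r,inw):  # xy of a point r from pin, inw inward of pin's plane
    a=LY-phi; return PIN-r*ey(a)+inw*ex(a)
def rel(o,P,yaw):   # shift, rotvec to TCP P, pointing down with tool x at yaw
    M=rot(o); W=np.array([[np.cos(yaw),np.sin(yaw),0],[np.sin(yaw),-np.cos(yaw),0],[0,0,-1]]).T
    W=np.column_stack([[np.cos(yaw),np.sin(yaw),0],[np.sin(yaw),-np.cos(yaw),0],[0,0,-1]])
    return np.r_[M.T@(np.asarray(P)-o["eef_pos"]),R.from_matrix(M.T@W).as_rotvec()]
E
python3 - <<'E'
from h import *
o=ctrl.get_obs(); g=door(.023,.192,-.031)
print(PIN,g); print(rel(o,[*g,.30],LY-.023))
E
```

```text
[ 0.5516 -0.152 ] [ 0.5331 -0.3456]
[ 0.3319 -0.0329  0.0032 -0.0016 -0.      0.3808]
```

Call:
carry_out(steps=[0.02,-0.002,0,0,0,0.03,1,0.06,-0.006,0,0,0,0.08,1,0.1,-0.01,0,0,0,0.13,1,0.14,-0.014,0,0,0,0.18,1,0.18,-0.018,0,0,0,0.23,1,0.22,-0.022,0.001,0,0,0.28,1,0.26,-0.026,0.002,0,0,0.32,1,0.295,-0.03,0.003,0,0,0.35,1,0.32,-0.032,0.003,0,0,0.37,1,0.332,-0.033,0.003,-0.0016,0,0.381,1,0.332,-0.033,0.003,-0.0016,0,0.381,1,0.332,-0.033,0.003,-0.0016,0,0.381,1])

```text
time_s: 1.3
eef_pos: [0.5329, -0.3458, 0.3003]
eef_rot: [0.001, 0.999, 0.033, -0.0]
wrist_force: [0.9, -1.0, -0.4]
opening: 1.001
grasp_force: 0.0
```

Run:
```python
from h import *
o=ctrl.get_obs(); im=ctrl.camera("wrist")[:,:,::-1].copy(); c=cam("wrist",o)
cv2.imwrite("pics/w1raw.png",im)
print(o["eef_pos"],o["wrist_force"],o["time_s"])
for P in([*door(.023,.192,-.035),.192],[*door(.023,.217,-.007),.198],[*door(.023,.217,.007),.198],[*(LO-.05*ex(LY)-.11*ey(LY)),.2],[*(LO-.05*ex(LY)),.2]):
    p=proj(c,P);print(p);cv2.drawMarker(im,tuple(int(v) for v in p),(255,0,255),0,10)
cv2.imwrite("pics/w1.png",im)
```

```text
[ 0.5329 -0.3458  0.3003] [ 0.8578 -1.0312 -0.4435] 1.3
[279.6133 245.6678]
[324.684  202.9247]
[325.7161 178.0478]
[331.8907 167.4867]
[126.2265 172.0567]
```

View pics/w1.png

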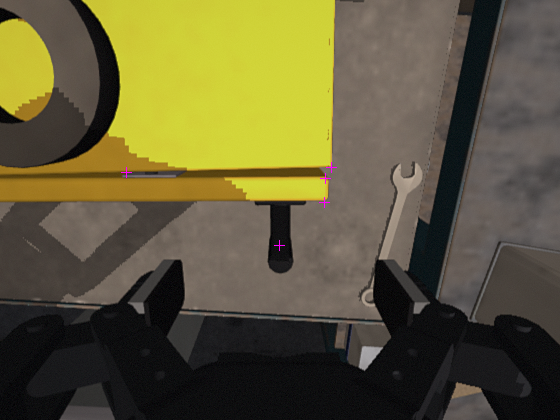

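The wrist view matches the model to within 1–2 mm: grip at (280,245), free door corner at (326,203), roof corner at (331,168). I'll lower and grip.

Call:
carry_out(steps=[0,0,0.012,0,0,0,1,0,0,0.026,0,0,0,1,0,0,0.04,0,0,0,1,0,0,0.053,0,0,0,1,0,0,0.063,0,0,0,1,0,0,0.068,0,0,0,1,0,0,0.068,0,0,0,0.6,0,0,0.068,0,0,0,0.4,0,0,0.068,0,0,0,0.2,0,0,0.068,0,0,0,0,0,0,0.068,0,0,0,0,0,0,0.068,0,0,0,0])

```text
time_s: 2.55
eef_pos: [0.5334, -0.3466, 0.2336]
eef_rot: [0.002, 0.999, 0.032, 0.001]
wrist_force: [-1.4, -2.2, 1.2]
opening: 0.13
grasp_force: 61.7
```

Run:
```python
from h import *
o=ctrl.get_obs(); print(o["eef_pos"],o["wrist_force"],o["torque"],o["opening"],o["grasp_force"])
for phi in(.06,.1,.14,.17,.19,.2,.21,.22,.23): print(phi,rel(o,[*door(phi,.192,-.031),.232],LY-phi))
```

```text
[ 0.5334 -0.3466  0.2336] [-1.4098 -2.1634  1.1517] [-0.1553  0.062   0.1721] 0.13025355060362634 61.72066744300537
0.06 [-0.0073 -0.0023  0.0016  0.0031 -0.001   0.0369]
0.1 [-0.0149 -0.004   0.0016  0.0031 -0.001   0.0769]
0.14 [-0.0225 -0.0059  0.0016  0.0031 -0.0011  0.1169]
0.17 [-0.028  -0.0076  0.0016  0.0031 -0.0011  0.1469]
0.19 [-0.0317 -0.0088  0.0016  0.003  -0.0012  0.1669]
0.2 [-0.0336 -0.0095  0.0016  0.003  -0.0012  0.1769]
0.21 [-0.0354 -0.0101  0.0016  0.003  -0.0012  0.1869]
0.22 [-0.0372 -0.0108  0.0016  0.003  -0.0012  0.1969]
0.23 [-0.0391 -0.0115  0.0016  0.003  -0.0012  0.2069]
```

Call:
carry_out(steps=[-0.0015,-0.001,0,0,0,0.008,0,-0.0037,-0.0015,0,0,0,0.018,0,-0.0055,-0.002,0,0,0,0.027,0,-0.0073,-0.0023,0,0,0,0.037,0,-0.0092,-0.0027,0,0,0,0.047,0,-0.0111,-0.0031,0,0,0,0.057,0,-0.013,-0.0035,0,0,0,0.067,0,-0.0149,-0.004,0,0,0,0.077,0,-0.0168,-0.0044,0,0,0,0.087,0,-0.0187,-0.0049,0,0,0,0.097,0,-0.0206,-0.0054,0,0,0,0.107,0,-0.0225,-0.0059,0,0,0,0.117,0,-0.0243,-0.0064,0,0,0,0.127,0,-0.0262,-0.007,0,0,0,0.137,0,-0.028,-0.0076,0,0,0,0.147,0,-0.028,-0.0076,0,0,0,0.147,0])

```text
time_s: 4.15
eef_pos: [0.5045, -0.3417, 0.2336]
eef_rot: [0.002, 0.999, -0.042, 0.0]
wrist_force: [-2.5, -6.0, 0.6]
opening: 0.132
grasp_force: 61.6
```

```bash
cat > st.py <<'E'
from h import *
o=ctrl.get_obs(); M=rot(o); p=o["eef_pos"]
d=p[:2]-PIN; print("pos",p,"yaw",np.arctan2(M[1,0],M[0,0]),"r",np.hypot(*d),"F world",o["wrist_force"],"F tool",M.T@o["wrist_force"],"T",o["torque"],"t",o["time_s"])
ang=np.arctan2(d[1],d[0]); print("phi if at grip",LY-np.pi/2-ang-np.arctan2(.031,.192), "phi yaw",LY-np.arctan2(M[1,0],M[0,0]))
E
python3 st.py
python3 - <<'E'
from h import *
o=ctrl.get_obs()
for phi in(.18,.19,.2,.21,.22,.23): print(phi,rel(o,[*door(phi,.192,-.031),.232],LY-phi))
E
```

```text
pos [ 0.5045 -0.3417  0.2336] yaw -0.08359987189232901 r 0.19539141686632705 F world [-2.5184 -5.9504  0.6486] F tool [-2.012   6.1427 -0.6243] T [-0.6396  0.3086  0.007 ] t 4.15
phi if at grip 0.17131890393532112 phi yaw 0.171599871892329
0.18 [-0.0015 -0.0012  0.0016  0.0043 -0.0011  0.0084]
0.19 [-0.0034 -0.0015  0.0016  0.0043 -0.0012  0.0184]
0.2 [-0.0054 -0.0019  0.0016  0.0043 -0.0012  0.0284]
0.21 [-0.0073 -0.0022  0.0016  0.0043 -0.0012  0.0384]
0.22 [-0.0092 -0.0026  0.0016  0.0043 -0.0012  0.0484]
0.23 [-0.0111 -0.003   0.0016  0.0043 -0.0013  0.0584]
```

Call:
carry_out(steps=[-0.001,0.0008,0,0,0,0.005,0,-0.0019,0.0007,0,0,0,0.01,0,-0.0029,0.0006,0,0,0,0.015,0,-0.0038,0.0004,0,0,0,0.02,0,-0.0048,0.0003,0,0,0,0.025,0,-0.0057,0.0001,0,0,0,0.03,0,-0.0057,0.0001,0,0,0,0.03,0])

```text
time_s: 4.85
eef_pos: [0.4992, -0.3404, 0.2336]
eef_rot: [0.002, 0.998, -0.056, 0.001]
wrist_force: [-2.6, -6.0, 5.5]
opening: 0.129
grasp_force: 62.2
```

```bash
python3 st.py
```

```text
pos [ 0.4992 -0.3404  0.2336] yaw -0.11266612753658217 r 0.19550913132153103 F world [-2.5597 -5.9633  5.5169] F tool [-1.8658  6.2298 -5.5006] T [-0.4897  0.3122  0.0577] t 4.85
phi if at grip 0.19900028022498617 phi yaw 0.20066612753658217
```

Call:
carry_out(steps=[-0.001,0.0005,0,0,0,0.005,0,-0.0019,0.0005,0,0,0,0.01,0,-0.0027,0.0005,0,0,0,0.014,0,-0.0027,0.0005,0,0,0,0.014,0])

```text
time_s: 5.25
eef_pos: [0.4967, -0.3398, 0.2336]
eef_rot: [0.001, 0.998, -0.063, 0.001]
wrist_force: [-1.1, -0.8, 6.5]
opening: 0.131
grasp_force: 62.4
```

```bash
python3 st.py
```

```text
pos [ 0.4967 -0.3398  0.2336] yaw -0.1262014715275344 r 0.1956150181117896 F world [-1.1425 -0.8264  6.4581] F tool [-1.0201  0.974  -6.458 ] T [-0.095   0.1484  0.1099] t 5.25
phi if at grip 0.21199870028511025 phi yaw 0.21420147152753438
```

Call:
carry_out(steps=[-0.0005,0,0,0,0,0.0025,0,-0.001,0,0,0,0,0.005,0,-0.0015,0,0,0,0,0.008,0,-0.0015,0,0,0,0,0.008,0])

```text
time_s: 5.65
eef_pos: [0.4953, -0.3394, 0.2336]
eef_rot: [0.001, 0.998, -0.067, 0.001]
wrist_force: [-0.2, -1.3, 7.1]
opening: 0.132
grasp_force: 62.5
```

```bash
python3 st.py
```

```text
pos [ 0.4953 -0.3394  0.2336] yaw -0.13407062718910476 r 0.19566149174498093 F world [-0.1646 -1.3194  7.0528] F tool [ 0.0235  1.3383 -7.0511] T [-0.0925  0.1118  0.0989] t 5.65
phi if at grip 0.21950055935371648 phi yaw 0.22207062718910475
```

Call:
carry_out(steps=[-0.0005,0,0,0,0,0.0025,0,-0.001,0,0,0,0,0.005,0,-0.0015,0,0,0,0,0.008,0,-0.0015,0,0,0,0,0.008,0])

```text
time_s: 6.05
eef_pos: [0.4941, -0.3391, 0.2336]
eef_rot: [0.001, 0.997, -0.071, 0.001]
wrist_force: [1.4, -0.5, 6.5]
opening: 0.128
grasp_force: 62.4
```

```bash
python3 st.py
```

```text
pos [ 0.4941 -0.3391  0.2336] yaw -0.14176998011473904 r 0.19566739464714022 F world [ 1.4211 -0.5089  6.4941] F tool [ 1.4919  0.3096 -6.4908] T [ 0.0272 -0.0638  0.2026] t 6.05
phi if at grip 0.22596268607654268 phi yaw 0.22976998011473904
```

Call:
carry_out(steps=[-0.0005,0,0,0,0,0.0025,0,-0.001,0,0,0,0,0.005,0,-0.0012,0,0,0,0,0.006,0,-0.0012,0,0,0,0,0.006,0])

```text
time_s: 6.45
eef_pos: [0.4935, -0.3389, 0.2336]
eef_rot: [0.001, 0.997, -0.074, 0.002]
wrist_force: [4.5, -0.2, 5.4]
opening: 0.126
grasp_force: 62.4
```

```bash
python3 st.py
```

```text
pos [ 0.4935 -0.3389  0.2336] yaw -0.1474503214002617 r 0.19573588297753153 F world [ 4.5014 -0.1715  5.4111] F tool [ 4.496  -0.4855 -5.3965] T [ 0.104  -0.6308  0.3599] t 6.45
phi if at grip 0.22921728889369386 phi yaw 0.2354503214002617
```

Call:
carry_out(steps=[-0.0005,0,0,0,0,0,0,-0.001,0,0,0,0,0,0,-0.0015,0,0,0,0,0,0,-0.0015,0,0,0,0,0,0])

```text
time_s: 6.85
eef_pos: [0.4929, -0.3388, 0.2336]
eef_rot: [0.001, 0.997, -0.074, 0.003]
wrist_force: [9.4, -0.4, 2.2]
opening: 0.127
grasp_force: 61.9
```

```bash
python3 st.py
```

```text
pos [ 0.4929 -0.3388  0.2336] yaw -0.14759234180726255 r 0.19573525490581528 F world [ 9.3535 -0.4203  2.2165] F tool [ 9.3263 -0.9569 -2.164 ] T [ 0.0199 -1.2574  0.2489] t 6.85
phi if at grip 0.23245044949376337 phi yaw 0.23559234180726255
```

The hook has caught: 9 N at about 0.23 rad. I'll ease back, release and rise.

Call:
carry_out(steps=[0.001,0,0,0,0,0,0,0.002,0,0,0,0,-0.006,0,0.002,0,0,0,0,-0.006,0,0.002,0,0,0,0,-0.006,0.3,0.002,0,0,0,0,-0.006,0.6,0.002,0,0,0,0,-0.006,0.6,0.002,0,0,0,0,-0.006,0.6,0.002,0,-0.01,0,0,-0.006,0.6,0.002,0,-0.03,0,0,-0.006,0.6,0.002,0,-0.05,0,0,-0.006,0.4,0.002,0,-0.07,0,0,-0.006,0.2,0.002,0,-0.08,0,0,-0.006,0,0.002,0,-0.08,0,0,-0.006,0])

```text
time_s: 8.15
eef_pos: [0.4933, -0.34, 0.3151]
eef_rot: [0.002, 0.997, -0.071, 0.002]
wrist_force: [-0.4, 0.3, -0.6]
opening: -0.002
grasp_force: 0.0
```

```bash
python3 st.py
python3 - <<'E'
from h import *
o=ctrl.get_obs(); im=ctrl.camera("wrist")[:,:,::-1].copy(); c=cam("wrist",o)
cv2.imwrite("pics/w2raw.png",im)
q=.225
for P in([*door(q,.192,-.035),.192],[*door(q,.217,-.007),.198],[*door(q,.217,.007),.198],[*(LO-.05*ex(LY)-.11*ey(LY)),.2],[*door(q,.165,.007),.198],[*door(q,.165,.026),.180]):
    p=proj(c,P);print(p);cv2.drawMarker(im,tuple(int(v) for v in p),(255,0,255),0,10)
cv2.imwrite("pics/w2.png",im)
E
```

```text
pos [ 0.4933 -0.34    0.3151] yaw -0.142219617590096 r 0.19681912526927323 F world [-0.4172  0.3319 -0.551 ] F tool [-0.4621 -0.2715  0.5483] T [-0.013  -0.0233 -0.0115] t 8.15
phi if at grip 0.22857964883608517 phi yaw 0.230219617590096
[275.9958 236.0964]
[317.2325 195.478 ]
[317.8863 172.316 ]
[312.9362  81.3586]
[229.6313 172.8008]
[232.3649 138.2069]
```

View pics/w2.png

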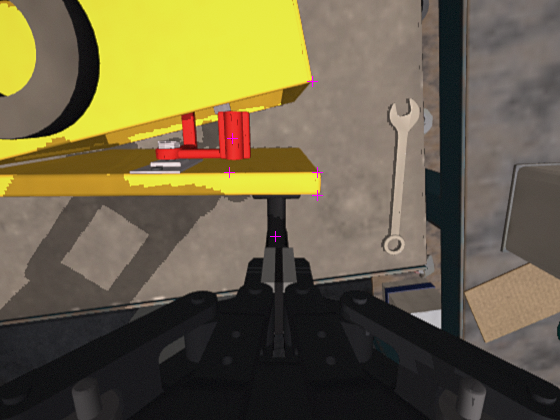

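The picture shows the red thumb pad at (219–250, 112–160), in the gap where predicted (marker at 232,138), with the door held at about 0.225 rad. Next I go above the pad with the fingers shut.

Run:
```python
from h import *
o=ctrl.get_obs()
print(rel(o,[*door(.226,.1645,.026),.29],LY-.15), door(.226,.1645,.026))
```

```text
[ 0.0582 -0.0296  0.0235  0.0023 -0.0016 -0.0803] [ 0.5547 -0.3185]
```

Call:
carry_out(steps=[0.01,-0.005,0,0,0,-0.02,0,0.025,-0.013,0,0,0,-0.04,0,0.042,-0.021,0,0,0,-0.06,0,0.053,-0.027,0.005,0,0,-0.08,0,0.0582,-0.0296,0.012,0.002,-0.001,-0.08,0,0.0582,-0.0296,0.02,0.002,-0.001,-0.08,0,0.0582,-0.0296,0.0235,0.002,-0.001,-0.08,0,0.0582,-0.0296,0.0235,0.002,-0.001,-0.08,0])

```text
time_s: 9.0
eef_pos: [0.5538, -0.3183, 0.2879]
eef_rot: [-0.001, 1.0, -0.031, -0.001]
wrist_force: [-0.3, 0.1, 0.3]
opening: 0.002
grasp_force: 0.0
```

```bash
python3 st.py
python3 - <<'E'
from h import *
o=ctrl.get_obs(); print(rel(o,[*door(.226,.1645,.026),.265],LY-.15))
im=ctrl.camera("wrist")[:,:,::-1]; cv2.imwrite("pics/w3.png",im)
E
```

```text
pos [ 0.5538 -0.3183  0.2879] yaw -0.06271548757561543 r 0.16631656028745023 F world [-0.2641  0.1095  0.3024] F tool [-0.2712 -0.0932 -0.3016] T [-0.0286  0.0117 -0.051 ] t 9.0
phi if at grip -0.08532069302139056 phi yaw 0.15071548757561543
[ 0.001   0.0002  0.0229 -0.0018  0.0025 -0.0007]
```

View pics/w3.png

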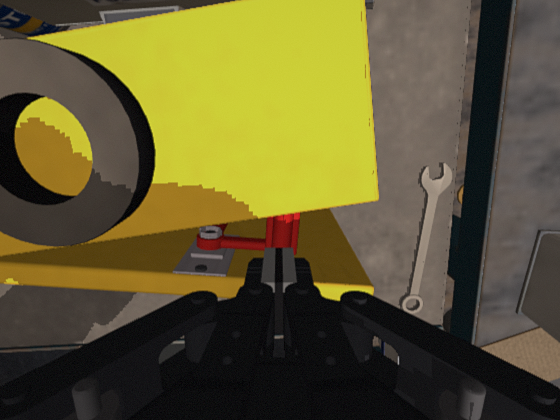

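The closed fingers (column 279) line up with the pad (267–297). I'll descend in steps and watch the force.

Call:
carry_out(steps=[0.001,0,0.004,-0.001,0.002,0,0,0.001,0,0.01,-0.001,0.002,0,0,0.001,0,0.016,-0.001,0.002,0,0,0.001,0,0.021,-0.001,0.002,0,0,0.001,0,0.024,-0.001,0.002,0,0,0.001,0,0.024,-0.001,0.002,0,0])

```text
time_s: 9.65
eef_pos: [0.5553, -0.3183, 0.2645]
eef_rot: [-0.0, 1.0, -0.031, 0.0]
wrist_force: [-0.2, -0.2, -0.3]
opening: 0.001
grasp_force: 0.0
```

Call:
carry_out(steps=[0,0,0.002,0,0,0,0,0,0,0.004,0,0,0,0,0,0,0.004,0,0,0,0])

```text
time_s: 9.95
eef_pos: [0.5555, -0.3184, 0.2612]
eef_rot: [0.0, 1.0, -0.031, 0.001]
wrist_force: [-0.0, 0.4, 0.0]
opening: -0.0
grasp_force: 0.0
```

Call:
carry_out(steps=[0,0,0.002,0,0,0,0,0,0,0.004,0,0,0,0,0,0,0.004,0,0,0,0])

```text
time_s: 10.25
eef_pos: [0.5554, -0.3184, 0.2569]
eef_rot: [0.0, 1.0, -0.031, 0.001]
wrist_force: [0.6, 0.0, -0.6]
opening: 0.0
grasp_force: 0.0
```

Call:
carry_out(steps=[0,0,0.0015,0,0,0,0,0,0,0.003,0,0,0,0,0,0,0.003,0,0,0,0])

```text
time_s: 10.55
eef_pos: [0.5555, -0.3184, 0.2541]
eef_rot: [0.0, 1.0, -0.031, 0.001]
wrist_force: [-0.2, -0.8, -0.4]
opening: -0.002
grasp_force: 0.0
```

Call:
carry_out(steps=[0,0,0.0015,0,0,0,0,0,0,0.003,0,0,0,0,0,0,0.003,0,0,0,0])

```text
time_s: 10.85
eef_pos: [0.5557, -0.3189, 0.2518]
eef_rot: [0.001, 1.0, -0.031, 0.001]
wrist_force: [-0.5, -1.3, 3.6]
opening: 0.0
grasp_force: 1.7
```

Call:
carry_out(steps=[0,0,0.0015,0,0,0,0,0,0,0.003,0,0,0,0,0,0,0.003,0,0,0,0])

```text
time_s: 11.15
eef_pos: [0.5557, -0.3192, 0.2488]
eef_rot: [0.001, 1.0, -0.031, 0.001]
wrist_force: [-1.3, -3.8, 4.0]
opening: 0.001
grasp_force: 2.4
```

Call:
carry_out(steps=[0,0.0005,0.0015,0,0,0,0,0,0.001,0.0025,0,0,0,0,0,0.001,0.0025,0,0,0,0])

```text
time_s: 11.45
eef_pos: [0.5557, -0.3198, 0.2462]
eef_rot: [0.001, 1.0, -0.031, 0.001]
wrist_force: [-0.2, -2.8, 4.0]
opening: 0.002
grasp_force: 2.6
```

Call:
carry_out(steps=[0,0,0.001,0,0,0,0,0,0,0.002,0,0,0,0,0,0,0.002,0,0,0,0])

```text
time_s: 11.75
eef_pos: [0.5557, -0.3199, 0.2444]
eef_rot: [0.001, 1.0, -0.031, 0.001]
wrist_force: [-0.3, -3.5, 5.3]
opening: 0.002
grasp_force: 2.9
```

Call:
carry_out(steps=[0,0.0003,0.001,0,0,0,0,0,0.0006,0.0015,0,0,0,0,0,0.0006,0.0015,0,0,0,0])

```text
time_s: 12.05
eef_pos: [0.5557, -0.3202, 0.2429]
eef_rot: [0.0, 1.0, -0.031, 0.001]
wrist_force: [-1.3, -0.5, 6.1]
opening: 0.002
grasp_force: 3.0
```

Call:
carry_out(steps=[0,0.0002,0.0005,0,0,0,0,0,0.0003,0.001,0,0,0,0,0,0.0003,0.001,0,0,0,0])

```text
time_s: 12.35
eef_pos: [0.5557, -0.3203, 0.2418]
eef_rot: [0.0, 1.0, -0.031, 0.001]
wrist_force: [-1.0, -0.7, 6.9]
opening: -0.003
grasp_force: 3.2
```

Call:
carry_out(steps=[0,0,0.0003,0,0,0,0,0,0,0.0006,0,0,0,0,0,0,0.0006,0,0,0,0])

```text
time_s: 12.65
eef_pos: [0.5559, -0.3203, 0.2417]
eef_rot: [0.0, 1.0, -0.031, 0.001]
wrist_force: [-0.6, -1.0, 8.5]
opening: -0.005
grasp_force: 3.9
```

Run:
```python
from h import *
o=ctrl.get_obs(); p=o["eef_pos"]; d=p[:2]-PIN; a=LY-.226
print("r",-d@ey(a),"inw",d@ex(a))
r=-d@ey(a)
for phi,inw,y in((.226,.022,.19),(.226,.019,.22),(.24,.018,.24),(.28,.018,.28),(.32,.018,.32),(.36,.018,.36),(.40,.018,.4),(.44,.018,.44)): print(phi,inw,rel(o,[*door(phi,r,inw),p[2]],LY-y))
```

```text
r 0.16610360060972337 inw 0.027407086102228466
0.226 0.022 [-0.0054 -0.0004 -0.      0.0006 -0.0027  0.0399]
0.226 0.019 [-0.0084 -0.0006 -0.      0.0006 -0.0028  0.0699]
0.24 0.018 [-0.0117 -0.0007 -0.      0.0006 -0.0028  0.0899]
0.28 0.018 [-0.0184 -0.0007 -0.0001  0.0005 -0.0028  0.1299]
0.32 0.018 [-0.0251 -0.0009 -0.0001  0.0004 -0.0028  0.1699]
0.36 0.018 [-0.0317 -0.0015 -0.0001  0.0004 -0.0028  0.2099]
0.4 0.018 [-0.0384 -0.0023 -0.0001  0.0003 -0.0028  0.2499]
0.44 0.018 [-0.045  -0.0034 -0.0001  0.0003 -0.0028  0.2899]
```

Call:
carry_out(steps=[-0.0015,0,0.0002,0,0,0.01,0,-0.003,-0.0002,0.0002,0,0,0.02,0,-0.0045,-0.0003,0.0002,0,0,0.03,0,-0.0055,-0.0004,0.0002,0,0,0.04,0,-0.0055,-0.0004,0.0002,0,0,0.04,0])

```text
time_s: 13.15
eef_pos: [0.5506, -0.3202, 0.2418]
eef_rot: [0.001, 0.999, -0.051, 0.002]
wrist_force: [0.4, -2.0, 7.4]
opening: 0.001
grasp_force: 3.6
```

```bash
python3 st.py
```

```text
pos [ 0.5506 -0.3202  0.2418] yaw -0.10259823379240512 r 0.16818264940026526 F world [ 0.3541 -1.9898  7.3597] F tool [ 0.5862  1.9574 -7.3536] T [-0.4455 -0.0592 -0.0059] t 13.15
phi if at grip -0.06655945227690419 phi yaw 0.19059823379240512
```

Call:
carry_out(steps=[-0.001,0,0.0003,0,0,0.01,0,-0.002,0,0.0005,0,0,0.02,0,-0.003,-0.0001,0.0005,0,0,0.03,0,-0.004,-0.0001,0.0005,0,0,0.04,0,-0.004,-0.0001,0.0005,0,0,0.04,0])

```text
time_s: 13.65
eef_pos: [0.5468, -0.32, 0.2417]
eef_rot: [0.001, 0.997, -0.071, 0.002]
wrist_force: [0.2, -4.0, 7.1]
opening: 0.005
grasp_force: 4.1
```

```bash
python3 st.py
```

```text
pos [ 0.5468 -0.32    0.2417] yaw -0.14260762027722884 r 0.16809046897093796 F world [ 0.1871 -4.0392  7.0789] F tool [ 0.7936  3.9899 -7.0648] T [-0.477  -0.0494  0.0322] t 13.65
phi if at grip -0.04384143947737473 phi yaw 0.23060762027722884
```

Call:
carry_out(steps=[-0.001,0.0006,0.0003,0,0,0.005,0,-0.002,0.001,0.0004,0,0,0.01,0,-0.003,0.001,0.0004,0,0,0.015,0,-0.004,0.001,0.0004,0,0,0.02,0,-0.004,0.001,0.0004,0,0,0.02,0])

```text
time_s: 14.15
eef_pos: [0.5429, -0.32, 0.2415]
eef_rot: [0.001, 0.997, -0.081, 0.002]
wrist_force: [-0.1, -1.5, 9.6]
opening: -0.002
grasp_force: 4.9
```

```bash
python3 st.py
```

```text
pos [ 0.5429 -0.32    0.2415] yaw -0.16222282313872413 r 0.16824894606753776 F world [-0.1117 -1.5148  9.6464] F tool [ 0.1827  1.5305 -9.6429] T [-0.2356 -0.0244  0.0457] t 14.15
phi if at grip -0.02032336505913035 phi yaw 0.2502228231387241
```

Call:
carry_out(steps=[-0.0015,0,0,0,0,0.01,0,-0.003,0,0,0,0,0.02,0,-0.0045,0,0,0,0,0.03,0,-0.006,0.0002,0,0,0,0.04,0,-0.006,0.0002,0,0,0,0.04,0])

```text
time_s: 14.65
eef_pos: [0.5368, -0.3196, 0.2415]
eef_rot: [0.001, 0.995, -0.101, 0.002]
wrist_force: [-0.0, -2.3, 9.5]
opening: -0.002
grasp_force: 4.9
```

```bash
python3 st.py
python3 - <<'E'
from h import *
cv2.imwrite("pics/w4.png",ctrl.camera("wrist")[:,:,::-1])
E
```

```text
pos [ 0.5368 -0.3196  0.2415] yaw -0.2025621894218564 r 0.16820909305026774 F world [-0.0462 -2.3302  9.4898] F tool [ 0.4715  2.3121 -9.4826] T [-0.3859  0.0469  0.0222] t 14.65
phi if at grip 0.015909546009845066 phi yaw 0.2905621894218564
```

View pics/w4.png

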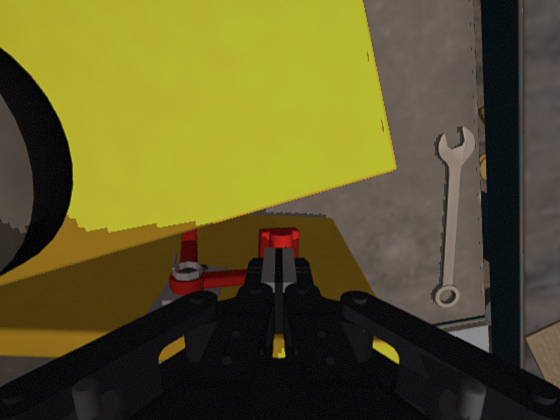

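The fingers stand on the pad, with the pad's inner end at about (280,230), and the door is following. I'll work out the door angle from that.

Run:
```python
from h import *
from scipy.optimize import brentq
o=ctrl.get_obs();c=cam("wrist",o)
for v in(229,248):
    P=onplane(c,(280,v),.165)[:2]-PIN
    for inw in(.037,.043): print(v,inw,"phi",brentq(lambda q:P@ex(LY-q)-inw,-.3,1))
P=o["eef_pos"][:2]-PIN
for inw in(.014,.018): print("tcp",inw,"phi",brentq(lambda q:P@ex(LY-q)-inw,-.3,1))
im=cv2.imread("pics/w4.png")
print(im[300:362:2,100])
```

```text
229 0.037 phi 0.28919214883561495
229 0.043 phi 0.3252852793014531
248 0.037 phi 0.3486389862112958
248 0.043 phi 0.3851515903805752
tcp 0.014 phi 0.2591712124811599
tcp 0.018 phi 0.28306192018778903
[[  7  57  76]
 [  6  55  75]
 [  5  55  74]
 [ 12  57  76]
 [ 14  58  77]
 [  9  56  76]
 [ 16  59  77]
 [ 12  56  75]
 [ 10  56  75]
 [ 17  57  76]
 [ 10  55  75]
 [ 11  57  75]
 [ 15  57  77]
 [ 12  57  76]
 [ 11  54  75]
 [ 13  63  85]
 [ 16  80 107]
 [ 26  99 132]
 [ 24  84 112]
 [ 11  10   9]
 [ 13   9  14]
 [ 12  13  11]
 [ 18  15  16]
 [  9  11   8]
 [ 11  14  10]
 [ 12  13  12]
 [ 14  12  15]
 [ 12  12  10]
 [ 13  15  13]
 [ 10  11   6]
 [  8   6   7]]
```

Run:
```python
from h import *
o=ctrl.get_obs();p=o["eef_pos"]
for phi in(.32,.36,.40,.44,.48,.52): print(phi,rel(o,[*door(phi,.1666,.018),p[2]],LY-phi))
```

```text
0.32 [-0.0062 -0.     -0.      0.002  -0.005   0.0297]
0.36 [-0.0129  0.0004 -0.0001  0.0019 -0.0051  0.0697]
0.4 [-0.0196  0.0005 -0.0001  0.0018 -0.0051  0.1097]
0.44 [-0.0263  0.0003 -0.0001  0.0017 -0.0051  0.1497]
0.48 [-0.0329 -0.0001 -0.0002  0.0016 -0.0052  0.1897]
0.52 [-0.0396 -0.0008 -0.0002  0.0015 -0.0052  0.2297]
```

Call:
carry_out(steps=[-0.0015,0,0,0,0,0.007,0,-0.003,0.0002,0,0,0,0.015,0,-0.0045,0.0003,0,0,0,0.022,0,-0.0062,0.0005,0,0,0,0.03,0,-0.0079,0.0007,0,0,0,0.04,0,-0.0096,0.0009,0,0,0,0.05,0,-0.0113,0.001,0,0,0,0.06,0,-0.0129,0.001,0,0,0,0.07,0,-0.0129,0.001,0,0,0,0.07,0])

```text
time_s: 15.6
eef_pos: [0.5239, -0.318, 0.2415]
eef_rot: [0.001, 0.991, -0.136, 0.002]
wrist_force: [-0.6, -2.6, 10.3]
opening: -0.001
grasp_force: 5.0
```

```bash
python3 st.py
```

```text
pos [ 0.5239 -0.318   0.2415] yaw -0.2725629225783457 r 0.16825395554862385 F world [-0.5897 -2.6444 10.3431] F tool [  0.1977   2.725  -10.3371] T [-0.4614  0.0799  0.0436] t 15.6
phi if at grip 0.09288546303597367 phi yaw 0.36056292257834566
```

Call:
carry_out(steps=[-0.0017,0.0002,-0.0002,0,0,0.01,0,-0.0034,0.0004,-0.0002,0,0,0.02,0,-0.005,0.0004,-0.0002,0,0,0.03,0,-0.0067,0.0004,-0.0002,0,0,0.04,0,-0.0084,0.0004,-0.0002,0,0,0.05,0,-0.01,0.0004,-0.0002,0,0,0.06,0,-0.0117,0.0003,-0.0002,0,0,0.07,0,-0.0134,0.0002,-0.0002,0,0,0.08,0,-0.015,0.0001,-0.0002,0,0,0.09,0,-0.0167,0,-0.0002,0,0,0.1,0,-0.0184,-0.0001,-0.0002,0,0,0.11,0,-0.02,-0.0002,-0.0002,0,0,0.12,0,-0.02,-0.0002,-0.0002,0,0,0.12,0])

```text
time_s: 16.9
eef_pos: [0.5044, -0.3133, 0.2416]
eef_rot: [0.002, 0.981, -0.195, 0.002]
wrist_force: [-1.0, -5.5, 9.7]
opening: 0.001
grasp_force: 4.4
```

```bash
python3 st.py
python3 - <<'E'
from h import *
cv2.imwrite("pics/t5.png",ctrl.camera("top")[:,:,::-1])
o=ctrl.get_obs()
im=np.vstack([cv2.resize(cv2.imread("pics/t5.png")[140:220,315:425],None,fx=3.5,fy=3.5),])
w=ctrl.camera("wrist")[:,:,::-1]; w=cv2.resize(w,(400,300))
c=np.zeros((300,800,3),np.uint8); c[:280,:385]=im; c[:,400:]=w
cv2.imwrite("pics/c5.png",c)
E
```

```text
pos [ 0.5044 -0.3133  0.2416] yaw -0.3927775001332089 r 0.1680315409256576 F world [-1.0491 -5.5434  9.711 ] F tool [ 1.2055  5.5525 -9.6876] T [-0.9919  0.2639  0.0331] t 16.9
phi if at grip 0.21243514566450106 phi yaw 0.48077750013320886
```

View pics/c5.png

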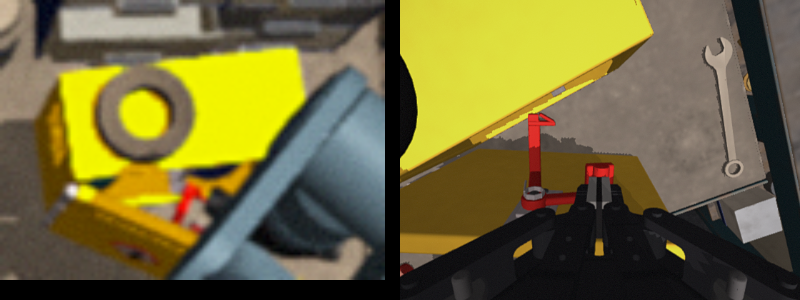

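Door at about 0.48 rad, and the hook's nose has come out from behind the bar, past the roof edge. I'll lift off the pad, keep the fingertips behind the panel, and swing the door on.

Call:
carry_out(steps=[0,0.0015,-0.003,0,0,0,0,0,0.0015,-0.007,0,0,0,0,0,0.0015,-0.012,0,0,0,0,0,0.0015,-0.016,0,0,0,0,0,0.0015,-0.017,0,0,0,0,0,0.0015,-0.017,0,0,0,0])

```text
time_s: 17.6
eef_pos: [0.5031, -0.3126, 0.2562]
eef_rot: [-0.0, 0.981, -0.195, 0.0]
wrist_force: [-0.2, -0.2, 0.1]
opening: -0.003
grasp_force: 0.0
```

```bash
python3 st.py
python3 - <<'E'
from h import *
o=ctrl.get_obs();p=o["eef_pos"]
for phi in np.arange(.5,1.44,.05): print(phi,rel(o,[*door(phi,.166,.016),p[2]],LY-phi)[[0,1,2,5]])
E
```

```text
pos [ 0.5031 -0.3126  0.2562] yaw -0.39201752180562804 r 0.16771378580357185 F world [-0.1737 -0.179   0.1493] F tool [-0.0921  0.2317 -0.1495] T [0.0113 0.0281 0.0716] t 17.6
phi if at grip 0.22129633194468457 phi yaw 0.48001752180562807
0.5 [-0.0038 -0.0006 -0.      0.02  ]
0.55 [-0.0122 -0.0002 -0.      0.07  ]
0.6000000000000001 [-0.0205 -0.0002 -0.      0.12  ]
0.6500000000000001 [-0.0288 -0.0006 -0.      0.17  ]
0.7000000000000002 [-0.0371 -0.0014 -0.      0.22  ]
0.7500000000000002 [-0.0454 -0.0026 -0.      0.27  ]
0.8000000000000003 [-0.0535 -0.0043 -0.      0.32  ]
0.8500000000000003 [-0.0616 -0.0063 -0.      0.37  ]
0.9000000000000004 [-0.0696 -0.0088 -0.      0.42  ]
0.9500000000000004 [-0.0774 -0.0117 -0.      0.47  ]
1.0000000000000004 [-0.0851 -0.0149 -0.      0.52  ]
1.0500000000000005 [-0.0926 -0.0185 -0.      0.57  ]
1.1000000000000005 [-0.0999 -0.0225 -0.      0.62  ]
1.1500000000000006 [-0.1071 -0.0268 -0.      0.67  ]
1.2000000000000006 [-0.1139 -0.0315 -0.      0.72  ]
1.2500000000000007 [-0.1206 -0.0366 -0.      0.77  ]
1.3000000000000007 [-0.127  -0.0419 -0.      0.82  ]
1.3500000000000008 [-0.1331 -0.0476 -0.      0.87  ]
1.4000000000000008 [-0.1389 -0.0536 -0.      0.92  ]
```

Call:
carry_out(steps=[-0.0038,-0.0005,0,0,0,0.02,0,-0.008,-0.0004,0,0,0,0.045,0,-0.0122,-0.0002,0,0,0,0.07,0,-0.0163,-0.0002,0,0,0,0.095,0,-0.0205,-0.0002,0,0,0,0.12,0,-0.0246,-0.0004,0,0,0,0.145,0,-0.0288,-0.0006,0,0,0,0.17,0,-0.0329,-0.001,0,0,0,0.195,0,-0.0371,-0.0014,0,0,0,0.22,0,-0.0454,-0.0026,0,0,0,0.27,0,-0.0535,-0.0043,0,0,0,0.32,0,-0.0616,-0.0063,0,0,0,0.37,0,-0.0696,-0.0088,0,0,0,0.42,0,-0.0774,-0.0117,0,0,0,0.47,0,-0.0851,-0.0149,0,0,0,0.52,0,-0.0926,-0.0185,0,0,0,0.57,0,-0.0926,-0.0185,0,0,0,0.57,0])

```text
time_s: 19.3
eef_pos: [0.4242, -0.2598, 0.2566]
eef_rot: [-0.0, 0.886, -0.463, 0.0]
wrist_force: [-0.5, 0.0, -0.3]
opening: 0.0
grasp_force: 0.0
```

```bash
python3 st.py
python3 - <<'E'
from h import *
o=ctrl.get_obs();p=o["eef_pos"]; print(o["q"])
for phi in np.arange(1.1,1.51,.05): print(phi,rel(o,[*door(phi,.166,.016),p[2]],LY-phi)[[0,1,2,5]])
E
```

```text
pos [ 0.4242 -0.2598  0.2566] yaw -0.9632365867371564 r 0.16681640748545765 F world [-0.457   0.0166 -0.264 ] F tool [-0.2747  0.366   0.2635] T [-0.0525 -0.0116 -0.0102] t 19.3
phi if at grip 0.7965262255171901 phi yaw 1.0512365867371565
[-0.7889  0.0553  1.8464  0.0007  1.2392  1.7449]
1.1 [-0.0079  0.0005 -0.      0.0488]
1.1500000000000001 [-0.0162  0.0007 -0.      0.0988]
1.2000000000000002 [-0.0245  0.0005 -0.      0.1488]
1.2500000000000002 [-0.0329 -0.0002 -0.      0.1988]
1.3000000000000003 [-0.0411 -0.0012 -0.      0.2488]
1.3500000000000003 [-0.0493 -0.0027 -0.      0.2988]
1.4000000000000004 [-0.0575 -0.0046 -0.      0.3488]
1.4500000000000004 [-0.0655 -0.0069 -0.      0.3988]
1.5000000000000004 [-0.0734 -0.0096 -0.      0.4488]
```

Call:
carry_out(steps=[-0.004,0.0003,0,0,0,0.025,0,-0.0079,0.0005,0,0,0,0.05,0,-0.0162,0.0007,0,0,0,0.1,0,-0.0245,0.0005,0,0,0,0.15,0,-0.0329,0,0,0,0,0.2,0,-0.0411,-0.0012,0,0,0,0.25,0,-0.0493,-0.0027,0,0,0,0.3,0,-0.0534,-0.0036,0,0,0,0.325,0,-0.0575,-0.0046,0,0,0,0.35,0,-0.0615,-0.0057,0,0,0,0.375,0,-0.0635,-0.0063,0,0,0,0.385,0,-0.0635,-0.0063,0,0,0,0.385,0])

```text
time_s: 20.5
eef_pos: [0.3937, -0.2045, 0.2565]
eef_rot: [-0.0, 0.782, -0.624, 0.001]
wrist_force: [0.3, -0.3, 0.2]
opening: 0.004
grasp_force: 0.0
```

Call:
carry_out(steps=[0.004,0,0,0,0,0,0,0.008,0,-0.003,0,0,0,0,0.01,0,-0.015,0,0,0,0,0.01,0,-0.04,0,0,0,0,0.01,0,-0.07,0,0,0,0,0.01,0,-0.1,0,0,0,0,0.01,0,-0.12,0,0,0,0,0.01,0,-0.12,0,0,0,0])

```text
time_s: 21.3
eef_pos: [0.3967, -0.2156, 0.3809]
eef_rot: [0.0, 0.782, -0.624, 0.004]
wrist_force: [0.4, -0.1, 0.5]
opening: 0.002
grasp_force: 0.0
```

```bash
python3 st.py
python3 - <<'E'
from h import *
o=ctrl.get_obs(); w=ctrl.camera("wrist")[:,:,::-1]; t=ctrl.camera("side")[:,:,::-1]
cv2.imwrite("pics/f.png",np.hstack([cv2.resize(w,(400,300)),cv2.resize(t[80:350,200:500],(400,360))[:300]]))
E
```

```text
pos [ 0.3967 -0.2156  0.3809] yaw -1.347302980753499 r 0.16735186160563414 F world [ 0.3699 -0.1437  0.452 ] F tool [ 0.2252 -0.3313 -0.4487] T [ 0.0214 -0.0096  0.0009] t 21.3
phi if at grip 1.1090896699918373 phi yaw 1.4353029807534992
```

View pics/f.png

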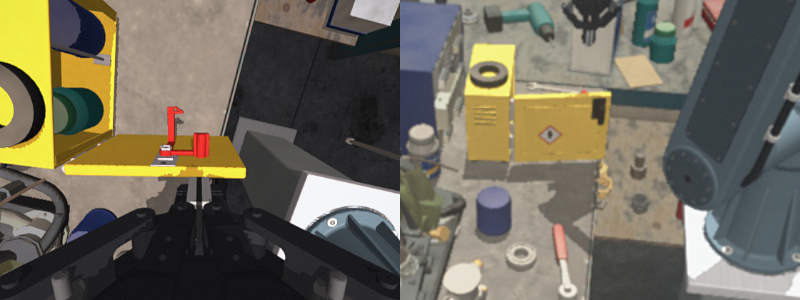

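The door stands at about 1.4 rad (wrist view: panel at (65–245, 135–178), nearly square to the front). The hook is whole, the bystanders are unmoved, and the gripper is clear.

```bash
python3 -c "
from bench import ctrl
print(ctrl.hand_in())"
```

```text
the job is handed in; nothing more can be done
None
```

The locker door is open at about 1.4 rad (80°) and standing there; the hook was pressed with about 10 N at most, the things around look undisturbed in the final picture, and the job is handed in at about 21 s, verdict not shown.

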